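Scan in two leaning packets at the hall console

TASK

Take the handheld scanner from its charging dock and scan in the two packets, the large one first and then the small one: for each, point the scanner's nose straight and squarely at the middle of the label from about 10 cm away and hold it still there for at least a second. Then lay the scanner back fully home in its dock, nose the same way as before, and let go; do not shift or tip the packets, their stands or anything else on the table.

Things in the scene. Friction and masses are not known exactly. Their poses are not given: they have to be found in the camera images.
- scanner: grey handheld label scanner, 160 mm long, 0.22 kg. Origin on its long axis, within the handle; x axis = the way it looks (out of the nose), z = its top when docked. Handle 30 wide (y) x 28 high (z), from x=-85 to x=+30 mm, with a black rubber sleeve round x=-45..+5 where it is gripped; scan head 46 wide x 36 high from x=+30 to x=+75 mm. At the start it lies level in the dock
- scanner_nose (a point): centre of the scanner's dark front window, 75 mm ahead of the scanner's origin; axes as the scanner's, the scan beam leaves along +x
- dock: white charging dock, fixed, base 185 x 90 x 12 mm, origin under its centre, x = the way the docked scanner looks. A rear saddle (x=-84..-58 mm, 36 wide inside) holds the handle end, a front one (x=42..70 mm, 52 wide inside) the head; their cheeks flare outward, tops 80 mm above the table. Between them the handle (underside at 46 mm) is free all round
- dock_seat (a point): where the scanner's origin lies when it is seated in the dock, 60 mm above the table; axes as the dock's (and as the seated scanner's)
- packet_large: large cardboard packet, 180 wide x 150 high x 35 mm thick, leaning back on its dark wooden sloped stand (one loose piece of 1.1 kg, foot 165 x 160 mm, 165 mm high in all); origin at table height under it, x = the way its face looks, horizontally. Its face is turned 40 deg upward from level
- label_large (a point): centre of the white bar-striped label (100 x 64 mm) in the middle of the large packet's face; x axis = straight out of the face (40 deg above level), y across the label
- packet_small: small cardboard packet, 120 wide x 100 high x 30 mm thick, on a like stand (one loose piece of 1.1 kg, foot 165 x 100 mm, 130 mm high); origin at table height under it, x = the way its face looks, horizontally. Its face is turned 35 deg upward from level
- label_small (a point): centre of the white bar-striped label (80 x 54 mm) in the middle of the small packet's face; x axis = straight out of the face (35 deg above level), y across the label
- vase_tall: bystander: blue and white vase, 64 mm across, 185 mm high, with twigs up to 295 mm high within 40 mm of its axis; origin under its centre
- candlestick: bystander: brass candlestick with candle, foot 68 mm across, 237 mm high; origin under its centre
- vase_short: bystander: blue vase, 70 mm across, 120 mm high; origin under its centre
- key_bowl: bystander: white bowl, 130 mm across, 50 mm high; origin under its centre
- books: bystander: two books, 150 x 210 mm, 50 mm high; origin under their centre
- clock: bystander: small brass table clock, 110 mm wide, 106 mm high; origin under its centre
- letter_tray: bystander: wooden letter tray, 240 x 170 mm, 45 mm high; origin under its centre
Mind the look-alikes: they are no part of the job. What is meant by the scanner is not blue or purple, and is the larger of those in its own colour.

How it is judged:
By the outcome, as a careful person would: the job done as asked, in the order asked, and still so for the second after the job is handed in, with the robot touching nothing.
It also fails if it takes over 70 s, if anything falls off the work surface, if the arm or the gripper's body presses on something with over 40 N, if the wrist force passes 120 N, or if a joint passes its speed limit or range.

ROBOT

A 7-joint arm with a two-finger parallel gripper is mounted at the origin on the work surface. World frame = base frame: x ahead of the robot, y to its left, z up, the work surface at z = 0. Lengths are in m, angles in rad, forces in N, time in s.
With the tool pointing down it reaches from about 0.4 to 0.85 m from the base axis. Payload 4.5 kg.
Tool frame: the origin (TCP) lies on the mounting face of the last link; the fingertips stand 166 mm ahead of it and the grasp point (between the pads) lies 147 mm ahead of it (bot.nose_length is the distance from the TCP to the fingertips, in m); z points along the fingers, y is the line along which they close (so a half turn about z gives the same grasp; the last joint's range is limited). The gripper opens to 88 mm and grips with 3 to 60 N. Pads are 18 mm wide; open, the fingers measure 123 mm over their backs; the gripper's body (75 mm by 187 mm) begins 45 mm behind the grasp point.
Start: joints at [-1.074, 0.689, -0.195, 1.565, 0.157, 0.902, -0.215], TCP at [0.279, 0.559, 0.405] pointing down, gripper open.
Joint ranges: [-3.01, 3.01], [-0.46, 2.08], [-1.47, 1.51], [0.13, 2.56], [-1, 4.14], [0.04, 2.09], [-2.66, 2.66]. Speed limits (rad/s): [2.57, 2.57, 3.14, 3.14, 3.14, 3.14, 3.14].

INTERFACE

Orientations are given as a unit quaternion [x, y, z, w].
In Python, from cell import bot, cams gives the robot as it stands. The module is installed in compiled form; this text tells all that it offers.
- The arm moves only by the tool jog_arm, never from a script. Its argument "rows" is a list of rows, each an object of numbers: "x", "y", "z": the shift along the tool's x, y, z in mm; "rx", "ry", "rz": the turn, a rotation vector about the tool's x, y, z in degrees. In form: [{"x": .., "y": .., "z": .., "rx": .., "ry": .., "rz": ..}, ...]. A call has 1 to 8 rows; each row is the pose to reach, as a shift and turn from the pose commanded when the call began, along the tool's axes at that moment; what a row does not reach only later rows make up. A row lasts 1/12 s, in which the tool goes at most 41.7 mm and 7.16 degrees, less where a joint would pass 70% of its speed; a pose out of reach is approached as far as the arm can. A call with a gripper value outside its range is refused whole. "jaw" is the opening, from 0 (shut) to 1 (fully open), set as the call begins (left out, the last holds). The fingers move at their own pace and stop on an object; "grip_force" is the grip in N (left out, the last holds). Time passes only in rows, so rows that repeat a pose let the fingers close. It gives the time, the measured TCP pose, the force, the opening and the grip force at its end, in the units of the state.
- bot.read_state(): the state, without advancing time (a new reading comes with each control period).
- cams.snapshot(name): name is "scene" or "top" or "wrist"; returns the picture (480x640x3 uint8, red, green, blue); there is no depth.
- cams.camera_info(name): a dict with "fovy" (degrees; the focal length in pixels is half the picture's height over the tangent of half this angle, whatever the lens; pixels are square), "cx", "cy" (the principal point, pixels), "rvec" (rotation vector, rad) and "tvec" (3), from world to camera coordinates, as OpenCV has them. Camera axes: x right, y down, z forward; pixel columns grow to the right and rows downward; lengths in m; the calibration is good to about 2 mm. A picture is of the moment at which its call begins: read the wrist's pose just before it. camera_info takes no time and is no camera call; for the wrist camera it gives the pose at the moment of the call.
- bot.sign_off(): hands the job in; it is judged then, once.
The state is a dict: "time": time; "joints": joint angles; "qd": joint speeds; "joint_torque": joint torques, N m; "eef_pos": TCP position; "orientation": TCP orientation; "contact_force": force on the tool from outside, world axes, zero at the start; "ft_torque": the same for the moment, N m; "gripper_width": opening from 0.0 (shut) to 1.0 (fully open); "grip_force": force on a finger pad.
Only numpy, scipy, OpenCV 4.12 (cv2) and the standard library are available. Lean on these libraries where they do the work, as an engineer would, in place of code of your own. Each camera call takes 0.05 s, during which the arm holds its last target. There are 200 camera calls.

## Working session

There is one attempt and no reset: what is moved stays moved. The work goes in short steps, Python scripts to look and compute and a tool call to move; the robot and the scene stay as the last step left them, time stands still between calls to the robot, and variables do not carry over. Pictures are saved under pics/ and viewed, at most 10 in all, crops included, and the job is handed in when it is done.

Besides the shell and the picture viewer there is one more tool, called after ">>>" as a command line: name --argument value ..., lists and objects as JSON in quotes. jog_arm: Moves the arm, as the interface text tells. Its arguments: {"type":"object","properties":{"rows":{"type":"array"},"jaw":{"type":"number"},"grip_force":{"type":"number"}},"required":["rows"]}

```bash
mkdir -p pics; python3 - <<'E'
from cell import bot,cams
import cv2
for n in("scene","top"):
    cv2.imwrite(f"pics/{n}0.png",cams.snapshot(n)[:,:,::-1]); print(n,cams.camera_info(n))
print(bot.read_state())
print(bot.nose_length,cams.camera_info("wrist"))
E
```

```text
scene {'fovy': 49.89811151576104, 'cx': 322.66772459388665, 'cy': 229.71187960272195, 'rvec': array([ 1.85001934,  1.3843965 , -0.71138684]), 'tvec': array([-0.13638606, -0.2041949 ,  2.02362324])}
top {'fovy': 44.739901011177636, 'cx': 320.0292222873512, 'cy': 235.22184346866848, 'rvec': array([ 2.20022146, -2.15281732,  0.14457776]), 'tvec': array([-0.01864979,  0.49341846,  1.51334756])}
{'time': 0.1, 'joints': array([-1.07415364,  0.68987594, -0.19453266,  1.56620622,  0.15727303,
        0.90252478, -0.21506582]), 'qd': array([ 0.00117516, -0.00182343, -0.00168811, -0.00191986, -0.00172654,
        0.00126312,  0.00014015]), 'joint_torque': array([-3.48298483e-03, -5.28497386e+01, -1.27144977e+00, -1.53839368e+01,
       -5.25202369e-02,  1.96349443e-03,  2.96630799e-05]), 'eef_pos': array([0.27894305, 0.55897627, 0.40401443]), 'orientation': array([ 2.29312797e-01,  9.73352444e-01, -8.00823596e-04, -1.40096543e-04]), 'contact_force': array([ 0.23073608, -0.14648147,  0.68078951]), 'ft_torque': array([ 0.00357679,  0.00502129, -0.03560672]), 'grip_force': 0.0, 'gripper_width': 0.9989386237139246}
0.166 {'fovy': 60.61557899362226, 'cx': 310.70170244008364, 'cy': 241.73947567565918, 'rvec': array([-2.44615824, -1.51295671, -0.22735778]), 'tvec': array([-0.62395541, -0.04004181,  0.38985131])}
```

View pics/scene0.png

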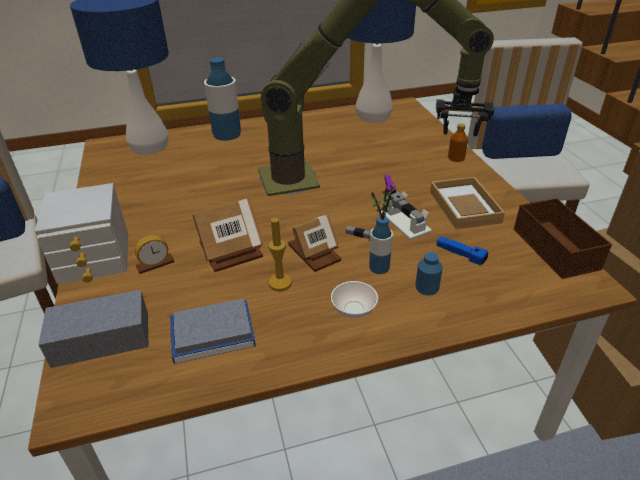

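View pics/top0.png

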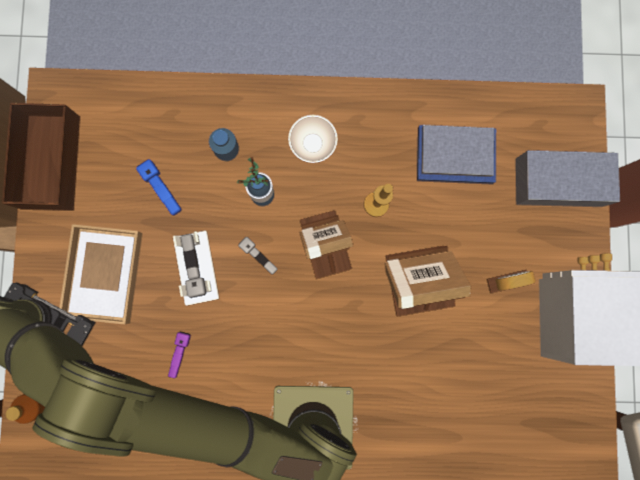

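The pictures show these scanner-like things in the top view: grey in the white dock at (195,268), small grey loose at (258,255), blue at (158,187) and purple at (180,355). The docked grey one fits, being the larger of the two greys. I'll enlarge it and the labels to confirm.

```bash
python3 - <<'E'
import cv2,numpy as np
t=cv2.imread("pics/top0.png");s=cv2.imread("pics/scene0.png")
c=lambda im,x,y,w,h,k:cv2.resize(im[y:y+h,x:x+w],None,fx=k,fy=k,interpolation=cv2.INTER_CUBIC)
cv2.imwrite("pics/a.png",np.hstack([c(t,165,222,66,100,6),c(s,375,180,66,100,6)]))
cv2.imwrite("pics/b.png",np.vstack([np.hstack([c(t,290,205,66,50,6),c(t,380,240,66,50,6)]),np.hstack([c(s,290,210,66,50,6),c(s,195,205,66,50,6)])]))
E
```

```text
(no output)
```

View pics/a.png

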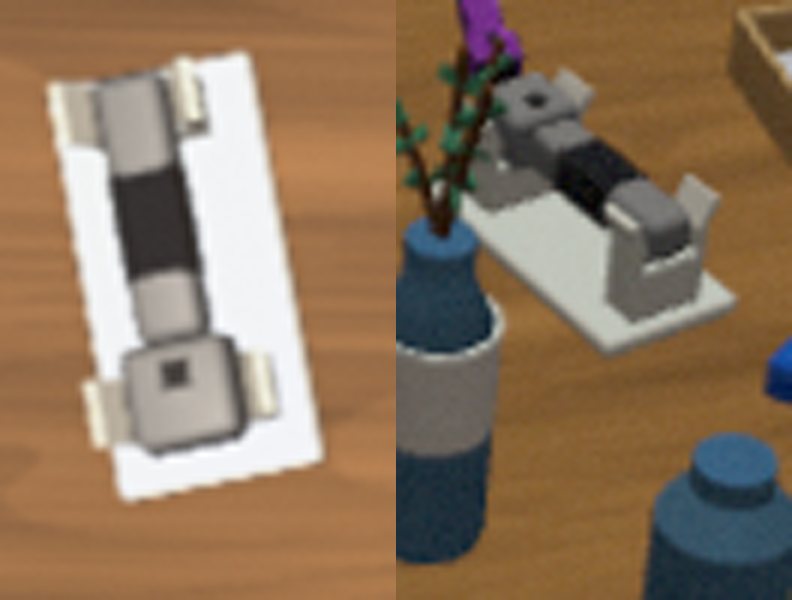

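View pics/b.png

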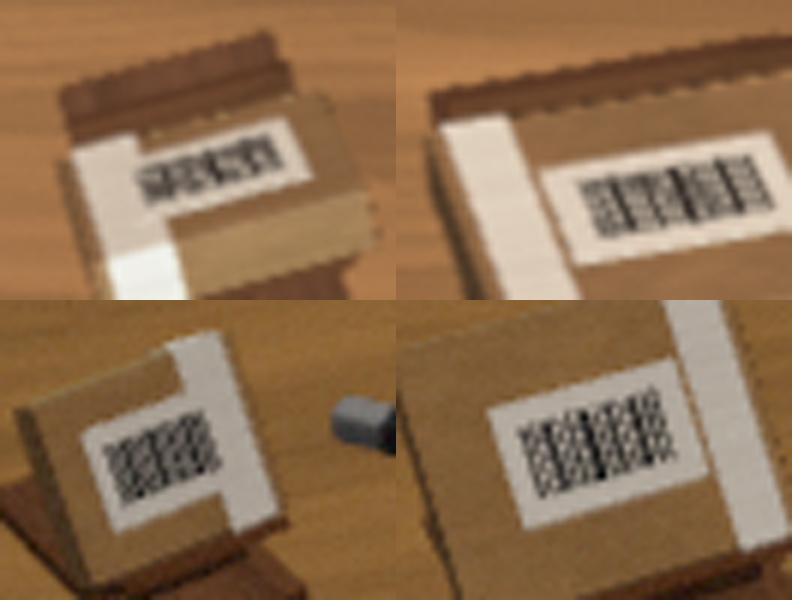

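```bash
cat > h.py <<'E'
import numpy as np,cv2
from scipy.optimize import least_squares
from scipy.spatial.transform import Rotation as R
from cell import bot,cams
def cam(n):
    i=cams.camera_info(n);f=240/np.tan(np.radians(i['fovy']/2))
    return np.array([[f,0,i['cx']],[0,f,i['cy']],[0,0,1]]),i['rvec'],i['tvec']
def proj(c,P): return cv2.projectPoints(np.atleast_2d(np.float64(P)),c[1],c[2],c[0],None)[0][:,0]
def plane(c,uv,z):
    M=cv2.Rodrigues(c[1])[0];o=-M.T@c[2]
    d=(np.c_[np.atleast_2d(uv),np.ones(len(np.atleast_2d(uv)))]@np.linalg.inv(c[0]).T)@M
    return o+d*((z-o[2])/d[:,2])[:,None]
def labR(yaw,tilt): return R.from_euler('ZY',[yaw,-tilt],degrees=True)
E
python3 - <<'E'
from h import *
T=cam('top');S=cam('scene');a=np.array
base=a([[50,85],[247,53],[323,460],[125,500]])/6+[165,222]
P=plane(T,base,.012);print(P[:,:2].round(4),P.mean(0))
r=lambda v:np.degrees(np.arctan2(v[1],v[0]))
print('dockyaw',r(P[2]-P[1]),r(P[3]-P[0]),'len',[np.linalg.norm(P[i]-P[i-1])for i in range(4)])
# scanner top features in top view z=.074: sleeve rear mid, front mid; head
q=a([[143,178],[165,272],[180,345],[190,440]])/6+[165,222]
print(plane(T,q,.074).round(4))
def fit(w,h,tilt,top,scn,x0):
    # dict corner (sy,sz)->pixel
    def f(p):
        o=[]
        for c,d in((T,top),(S,scn)):
            for k,uv in d.items():
                pt=p[:3]+labR(p[3],tilt).apply([0,k[0]*w/2,k[1]*h/2]); o+=list(proj(c,pt)[0]-uv)
        return o
    s=least_squares(f,x0);print(s.x.round(4),np.round(s.fun,2));return s.x
o=lambda x,y,ox,oy:a([x/6+ox,y/6+oy])
L=fit(.1,.064,40,{(1,-1):o(145,168,380,240),(-1,-1):o(374,132,380,240),(1,1):o(182,264,380,240)},
 {(-1,1):o(92,108,195,205),(1,1):o(276,60,195,205),(1,-1):o(312,172,195,205),(-1,-1):o(132,227,195,205)},[.4,-.2,.1,0])
Sm=fit(.08,.054,35,{(-1,-1):o(290,120,290,205),(-1,1):o(312,178,290,205),(0,0):o(208,172,290,205)},
 {(-1,1):o(82,133,290,210),(-1,-1):o(118,233,290,210),(0,0):o(162,157,290,210)},[.45,0,.1,0])
for p,t in((L,40),(Sm,35)):
    n=labR(p[3],t).apply([1,0,0]);print('origin target',p[:3]+.175*n,'nose',p[:3]+.1*n)
for n,uv,z in(('candle foot',(377,208),0),('vase_t',(259,190),.15),('vase_s',(224,145),.1)):print(n,plane(T,uv,z))
st=bot.read_state();Rt=R.from_quat(st['orientation']);print(Rt.as_matrix().round(3))
w=cam('wrist');M=cv2.Rodrigues(w[1])[0];print('cam in tool',Rt.inv().apply(-M.T@w[2]-st['eef_pos']),(Rt.inv().as_matrix()@M.T).round(3))
E
```

```text
[[0.4838 0.3805]
 [0.5001 0.2945]
 [0.3217 0.254 ]
 [0.3026 0.3393]] [0.40206373 0.31706438 0.012     ]
dockyaw -167.20091987089648 -167.2005378000773 len [np.float64(0.18582544287081654), np.float64(0.08751925629903608), np.float64(0.18289590955455906), np.float64(0.08745942660850377)]
[[0.4389 0.3253 0.074 ]
 [0.3993 0.3143 0.074 ]
 [0.3688 0.3067 0.074 ]
 [0.3291 0.3008 0.074 ]]
[ 0.398  -0.2752  0.094  10.5893] [-0.77  0.2  -0.78 -0.13 -0.65 -0.4  -0.71  0.09 -0.43 -0.61 -0.36  0.18
 -1.18  0.15]
[ 0.493  -0.0174  0.0757 16.217 ] [-1.12 -0.17 -0.61 -0.27 -0.46 -0.15 -1.    0.04 -1.34  0.   -0.36  0.  ]
origin target [ 0.52979913 -0.25054611  0.20645391] nose [ 0.47332424 -0.26110417  0.15824484]
origin target [0.63064787 0.02265333 0.17610068] nose [0.57165595 0.00549565 0.13308245]
candle foot [[ 0.57439211 -0.1613201   0.        ]]
vase_t [[0.58792219 0.14631014 0.15      ]]
vase_s [[0.71124405 0.24317511 0.1       ]]
[[-0.895  0.446 -0.001]
 [ 0.446  0.895 -0.001]
 [-0.    -0.002 -1.   ]]
cam in tool [ 7.70583661e-02 -9.52110286e-05  2.07589351e-02] [[-0.    -0.955 -0.296]
 [ 1.    -0.    -0.   ]
 [-0.    -0.296  0.955]]
```

```bash
cat >> h.py <<'E'
DOCK=np.array([.403,.318]);DYAW=-167.2
def toolrot(yaw,down,roll=0): # scanner x = tool x; scanner frame = tool flipped 180 about x; 'down' nose-down pitch deg
    return R.from_euler('ZY',[yaw,down],degrees=True)*R.from_euler('x',180,degrees=True)
def delta(p,r,st=None):
    st=st or bot.read_state();R0=R.from_quat(st['orientation'])
    print('t',round(st['time'],2),'shift mm',(R0.inv().apply(np.array(p)-st['eef_pos'])*1000).round(1),'turn',np.degrees((R0.inv()*r).as_rotvec()).round(2))
def tcp(o,r,g=-.02): # TCP for scanner origin o, grasp at scanner x=g
    return np.array(o)+r.apply([g,0,-.147])
E
python3 - <<'E'
from h import *
r=toolrot(DYAW,0);print(r.as_matrix().round(3));delta(tcp([*DOCK,.06+.14],r),r)
E
```

```text
[[-0.975 -0.222 -0.   ]
 [-0.222  0.975  0.   ]
 [ 0.     0.    -1.   ]]
t 0.1 shift mm [-234.1 -147.5   57.3] turn [-9.000e-02 -3.000e-02 -3.931e+01]
```

>>> jog_arm --rows '[{"x": -15,"y": -10,"z": 3,"rz": -3},{"x": -47,"y": -30,"z": 8,"rz": -9},{"x": -82,"y": -52,"z": 15,"rz": -15},{"x": -117,"y": -74,"z": 24,"rz": -21},{"x": -152,"y": -96,"z": 34,"rz": -27},{"x": -187,"y": -118,"z": 44,"rz": -33},{"x": -217,"y": -137,"z": 52,"rz": -37.3},{"x": -234,"y": -147.5,"z": 57.3,"rz": -39.3}]' --jaw 1

```text
$.rows[0]: bad value
```

```bash
python3 - <<'E'
from h import *
w=cam('wrist');im=cams.snapshot('wrist')
r=toolrot(DYAW,0);delta(tcp([*DOCK,.2],r),r);print(bot.read_state()['joints'].round(2))
cv2.imwrite('pics/w1.png',im[:,:,::-1]);np.save('w1.npy',np.array([*w[0].ravel(),*w[1],*w[2]]))
D=R.from_euler('z',DYAW,degrees=True);o=np.array([*DOCK,0])
pts={'basecorners':[[sx*.0925,sy*.045,.012] for sx in(1,-1) for sy in(1,-1)],'sleeve edges':[[x,y,.074] for x in(-.045,.005) for y in(.015,-.015)],'headfronttop':[[.075,y,.078] for y in(.023,-.023)],'tail':[[-.085,y,.074] for y in (.015,-.015)]}
for k,v in pts.items(): print(k,proj(w,o+D.apply(v)).round(0).tolist())
E
```

```text
t 0.15 shift mm [-234.1 -147.6   57.3] turn [-8.000e-02 -2.000e-02 -3.931e+01]
[-1.07  0.69 -0.19  1.57  0.16  0.9  -0.22]
basecorners [[69.0, 367.0], [128.0, 318.0], [193.0, 475.0], [251.0, 434.0]]
sleeve edges [[163.0, 483.0], [185.0, 468.0], [125.0, 451.0], [147.0, 434.0]]
headfronttop [[59.0, 410.0], [94.0, 382.0]]
tail [[192.0, 508.0], [214.0, 493.0]]
```

View pics/w1.png

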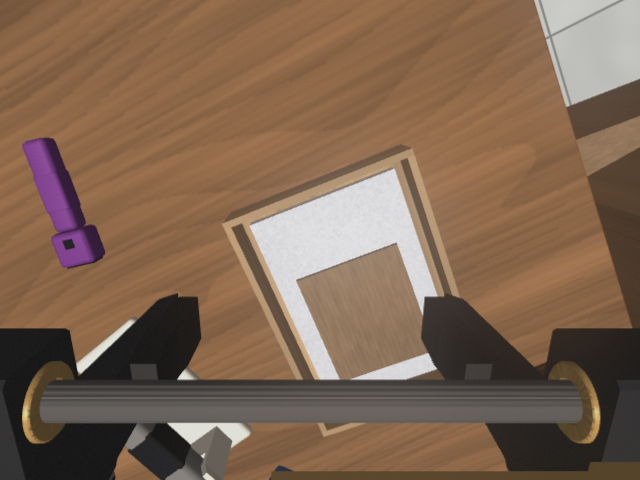

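The move was refused because the rows need all six keys. The wrist view, still from the start pose, shows the purple look-alike at (63,205), the tray, and part of the dock at (160,440).

>>> jog_arm --rows '[{"x": -15,"y": -10,"z": 3,"rx": 0,"ry": 0,"rz": -3},{"x": -47,"y": -30,"z": 8,"rx": 0,"ry": 0,"rz": -9},{"x": -82,"y": -52,"z": 15,"rx": 0,"ry": 0,"rz": -15},{"x": -117,"y": -74,"z": 24,"rx": 0,"ry": 0,"rz": -21},{"x": -152,"y": -96,"z": 34,"rx": 0,"ry": 0,"rz": -27},{"x": -187,"y": -118,"z": 44,"rx": 0,"ry": 0,"rz": -33},{"x": -217,"y": -137,"z": 52,"rx": 0,"ry": 0,"rz": -37.3},{"x": -234,"y": -147.5,"z": 57.3,"rx": 0,"ry": 0,"rz": -39.3}]' --jaw 1

```text
time: 0.82
eef_pos: [0.425, 0.3175, 0.3461]
orientation: [-0.11, 0.994, -0.002, -0.001]
contact_force: [-0.4, -1.0, 0.2]
gripper_width: 1.0
grip_force: 0.0
```

```bash
cat > look.py <<'E'
import sys
from h import *
w=cam('wrist');im=cams.snapshot('wrist')
r=toolrot(DYAW,0);delta(tcp([*DOCK,.2],r),r);print(bot.read_state()['joints'].round(2))
cv2.imwrite(sys.argv[1],im[:,:,::-1]);np.savez('w.npz',K=w[0],r=w[1],t=w[2])
D=R.from_euler('z',DYAW,degrees=True);o=np.array([*DOCK,0])
pts={'basecorners':[[sx*.0925,sy*.045,.012] for sx in(1,-1) for sy in(1,-1)],'sleeve edges':[[x,y,.074] for x in(-.045,.005) for y in(.015,-.015)],'headfronttop':[[.075,y,.078] for y in(.023,-.023)],'tail':[[-.085,y,.074] for y in (.015,-.015)]}
for k,v in pts.items(): print(k,proj(w,o+D.apply(v)).round(0).tolist())
E
python3 look.py pics/w2.png
```

```text
t 0.87 shift mm [ 2.4  8.4 -1.9] turn [-0.48 -0.14 -0.39]
[-0.49  0.67 -0.39  1.9   0.41  0.65  0.65]
basecorners [[256.0, 61.0], [384.0, 60.0], [265.0, 301.0], [373.0, 301.0]]
sleeve edges [[298.0, 275.0], [344.0, 275.0], [297.0, 201.0], [345.0, 200.0]]
headfronttop [[281.0, 79.0], [363.0, 79.0]]
tail [[299.0, 330.0], [342.0, 330.0]]
```

View pics/w2.png

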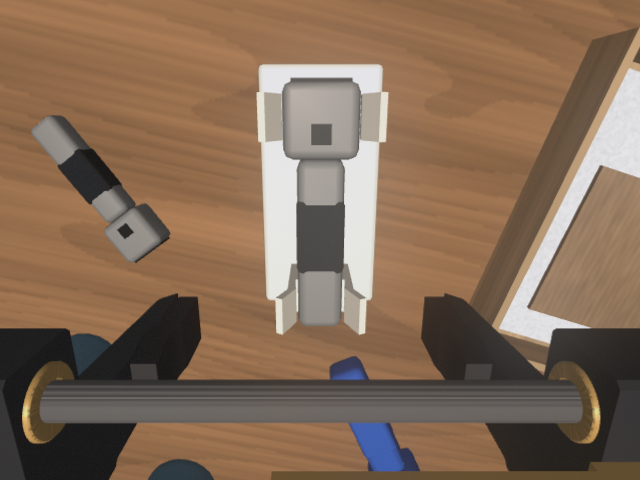

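The wrist view shows the larger grey scanner in the dock: sleeve at (320,237), nose up at (320,82), base corners within about 1 mm of my estimate. The smaller grey decoy is at (100,190). Next I descend.

>>> jog_arm --rows '[{"x": 0,"y": 0,"z": 10,"rx": 0,"ry": 0,"rz": 0},{"x": 0,"y": 0,"z": 30,"rx": 0,"ry": 0,"rz": 0},{"x": 0,"y": 0,"z": 50,"rx": 0,"ry": 0,"rz": 0},{"x": 0,"y": 0,"z": 65,"rx": 0,"ry": 0,"rz": 0},{"x": 0,"y": 0,"z": 70,"rx": 0,"ry": 0,"rz": 0},{"x": 0,"y": 0,"z": 70,"rx": 0,"ry": 0,"rz": 0},{"x": 0,"y": 0,"z": 70,"rx": 0,"ry": 0,"rz": 0}]'

```text
time: 1.45
eef_pos: [0.422, 0.324, 0.2776]
orientation: [-0.112, 0.994, 0.0, -0.0]
contact_force: [0.1, -0.6, 0.0]
gripper_width: 1.002
grip_force: 0.0
```

```bash
python3 - <<'E'
from h import *
r=toolrot(DYAW,0);delta(tcp([*DOCK,.06],r),r)
E
```

```text
t 1.45 shift mm [-0.1 -1.7 70.6] turn [0.05 0.   0.07]
```

>>> jog_arm --rows '[{"x": 0,"y": -1,"z": 12,"rx": 0,"ry": 0,"rz": 0},{"x": 0,"y": -1,"z": 32,"rx": 0,"ry": 0,"rz": 0},{"x": 0,"y": -1,"z": 52,"rx": 0,"ry": 0,"rz": 0},{"x": 0,"y": -1,"z": 66,"rx": 0,"ry": 0,"rz": 0},{"x": 0,"y": -1,"z": 70.5,"rx": 0,"ry": 0,"rz": 0},{"x": 0,"y": -1,"z": 70.5,"rx": 0,"ry": 0,"rz": 0},{"x": 0,"y": -1,"z": 70.5,"rx": 0,"ry": 0,"rz": 0},{"x": 0,"y": -1,"z": 70.5,"rx": 0,"ry": 0,"rz": 0}]'

```text
time: 2.12
eef_pos: [0.4231, 0.3223, 0.2081]
orientation: [-0.111, 0.994, 0.001, 0.001]
contact_force: [-0.5, 0.1, 0.6]
gripper_width: 0.998
grip_force: 0.0
```

```bash
python3 - <<'E'
from h import *
r=toolrot(DYAW,0);delta(tcp([*DOCK,.06],r),r)
w=cam('wrist');im=cams.snapshot('wrist')
D=R.from_euler('z',DYAW,degrees=True);o=np.array([*DOCK,0])
for k,v in {'sleeve':[[x,y,.074] for x in(-.045,.005) for y in(.015,-.015)],'front':[[.075,y,.078] for y in(.023,-.023)],'base':[[.0925,y,.012] for y in(.045,-.045)]}.items(): print(k,proj(w,o+D.apply(v)).round(0).tolist())
cv2.imwrite('pics/w3.png',im[:,:,::-1])
E
```

```text
t 2.12 shift mm [0.6 0.2 1.1] turn [ 0.08  0.11 -0.02]
sleeve [[266.0, 429.0], [355.0, 429.0], [260.0, 293.0], [360.0, 293.0]]
front [[214.0, 32.0], [406.0, 32.0]]
base [[192.0, 14.0], [428.0, 14.0]]
```

View pics/w3.png

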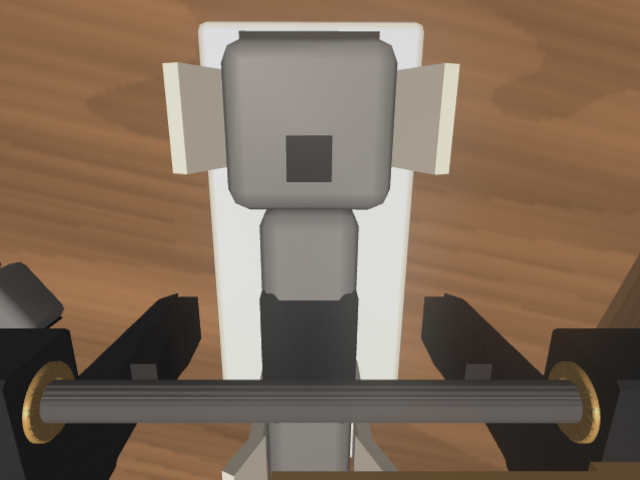

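The sleeve is centred between the open fingers: column 309, front edge at row 297 against a predicted 293, about 1 mm. Gripping now.

>>> jog_arm --rows '[{"x": 0,"y": 0,"z": 1,"rx": 0,"ry": 0,"rz": 0},{"x": 0,"y": 0,"z": 1,"rx": 0,"ry": 0,"rz": 0},{"x": 0,"y": 0,"z": 1,"rx": 0,"ry": 0,"rz": 0},{"x": 0,"y": 0,"z": 1,"rx": 0,"ry": 0,"rz": 0},{"x": 0,"y": 0,"z": 1,"rx": 0,"ry": 0,"rz": 0},{"x": 0,"y": 0,"z": 1,"rx": 0,"ry": 0,"rz": 0},{"x": 0,"y": 0,"z": 1,"rx": 0,"ry": 0,"rz": 0},{"x": 0,"y": 0,"z": 1,"rx": 0,"ry": 0,"rz": 0}]' --jaw 0.25 --grip_force 35

```text
time: 2.83
eef_pos: [0.4228, 0.3218, 0.2059]
orientation: [-0.111, 0.994, 0.0, -0.0]
contact_force: [0.1, -0.0, -0.2]
gripper_width: 0.422
grip_force: 0.0
```

```bash
python3 - <<'E'
from h import *
s=bot.read_state();print(s['gripper_width'],s['grip_force'],s['contact_force'],s['eef_pos'],s['orientation'])
E
```

```text
0.4218861012750739 0.0 [ 0.07339253 -0.00260611 -0.20445287] [0.4227761  0.3218409  0.20590006] [-1.11326400e-01  9.93783896e-01  1.51795746e-05 -9.53104425e-06]
```

>>> jog_arm --rows '[{"x": 0,"y": 0,"z": 0,"rx": 0,"ry": 0,"rz": 0},{"x": 0,"y": 0,"z": 0,"rx": 0,"ry": 0,"rz": 0},{"x": 0,"y": 0,"z": 0,"rx": 0,"ry": 0,"rz": 0},{"x": 0,"y": 0,"z": 0,"rx": 0,"ry": 0,"rz": 0},{"x": 0,"y": 0,"z": 0,"rx": 0,"ry": 0,"rz": 0}]' --jaw 0 --grip_force 35

```text
time: 3.25
eef_pos: [0.4228, 0.3219, 0.2059]
orientation: [-0.111, 0.994, 0.0, -0.0]
contact_force: [-0.2, 0.8, -0.5]
gripper_width: 0.332
grip_force: 35.0
```

```bash
python3 - <<'E'
from h import *
s=bot.read_state();print(s['gripper_width'],s['grip_force'],s['contact_force'],s['eef_pos'],s['orientation'])
R0=R.from_quat(s['orientation']);np.savez('home.npz',p=s['eef_pos'],q=s['orientation'])
E
```

```text
0.33165257612188437 34.99904863536358 [-0.2148267   0.81435839 -0.45512547] [0.4227745  0.32185583 0.20589766] [-1.11322871e-01  9.93784290e-01  5.33382377e-05 -3.94003100e-06]
```

```bash
cat >> h.py <<'E'
LL=np.array([.3995,-.2745,.0935]);LY=10.6
E
python3 - <<'E'
from h import *
T=cam('top');S=cam('scene');a=np.array
def fit(w,h,tilt,top,scn,x0):
    def f(p):
        o=[]
        for c,d in((T,top),(S,scn)):
            for k,uv in d.items():
                pt=p[:3]+labR(p[3],tilt).apply([0,k[0]*w/2,k[1]*h/2]); o+=list(proj(c,pt)[0]-uv)
        return o
    s=least_squares(f,x0);print(s.x.round(4),np.round(s.fun,2));return s.x
o=lambda x,y,ox,oy:a([x/6+ox-.42,y/6+oy-.42])
L=fit(.1,.064,40,{(1,-1):o(145,168,380,240),(-1,-1):o(374,132,380,240),(1,1):o(182,264,380,240)},
 {(-1,1):o(92,108,195,205),(1,1):o(276,60,195,205),(1,-1):o(312,172,195,205),(-1,-1):o(132,227,195,205)},[.4,-.2,.1,0])
Sm=fit(.08,.054,35,{(-1,-1):o(290,120,290,205),(-1,1):o(312,178,290,205),(0,0):o(208,172,290,205)},
 {(-1,1):o(82,133,290,210),(-1,-1):o(118,233,290,210),(0,0):o(162,157,290,210)},[.45,0,.1,0])
np.savez('lab.npz',L=L,S=Sm)
for e,ox,oy in((((432,92),(790,38)),380-66,240),(((62,90),(270,35)),290,205)):
    P=plane(T,[o(*q,ox,oy) for q in e],.012);d=P[0]-P[1];print('foot yaw',np.degrees(np.arctan2(-d[0],d[1])),P)
print('candle top',plane(T,(386,190),.237))
for p,t in((L,40),(Sm,35)):
    r=toolrot(p[3]+180,t);o=p[:3]+.175*labR(p[3],t).apply([1,0,0])
    print('O',o,'tcp',tcp(o,r,-.019))
h=np.load('home.npz');r=R.from_quat(h['q']);print('waypoint');delta([.40,-.02,.47],toolrot(180,0))
E
```

```text
[ 0.3988 -0.275   0.0959 10.6222] [-0.31  0.29 -0.28 -0.06 -0.17 -0.3  -0.28  0.12  0.02 -0.59  0.11  0.22
 -0.74  0.2 ]
[ 0.4936 -0.0172  0.0778 16.2229] [-0.72 -0.07 -0.2  -0.16 -0.08 -0.03 -0.51  0.02 -0.84  0.    0.14 -0.01]
foot yaw 9.829464597051105 [[ 0.44661746 -0.18403315  0.012     ]
 [ 0.4743332  -0.34399967  0.012     ]]
foot yaw 16.311244183193395 [[ 0.53615537  0.04638522  0.012     ]
 [ 0.5631604  -0.04589753  0.012     ]]
candle top [[ 0.57908446 -0.15304541  0.237     ]]
O [ 0.53054112 -0.25024101  0.20843555] tcp [ 0.45197594 -0.26497555  0.33325705]
O [0.63119942 0.02282759 0.17813589] tcp [0.56518512 0.00362006 0.3094492 ]
waypoint
t 3.25 shift mm [  97.8 -328.3 -264.1] turn [ 1.000e-02 -0.000e+00  1.278e+01]
```

>>> jog_arm --rows '[{"x": 0,"y": 0,"z": -8,"rx": 0,"ry": 0,"rz": 0},{"x": 0,"y": 0,"z": -28,"rx": 0,"ry": 0,"rz": 0},{"x": 0,"y": 0,"z": -60,"rx": 0,"ry": 0,"rz": 0},{"x": 0,"y": 0,"z": -95,"rx": 0,"ry": 0,"rz": 0},{"x": 0,"y": 0,"z": -130,"rx": 0,"ry": 0,"rz": 0},{"x": 0,"y": 0,"z": -165,"rx": 0,"ry": 0,"rz": 0},{"x": 0,"y": 0,"z": -195,"rx": 0,"ry": 0,"rz": 0},{"x": 0,"y": 0,"z": -220,"rx": 0,"ry": 0,"rz": 0}]'

```text
time: 3.92
eef_pos: [0.4224, 0.3215, 0.4288]
orientation: [-0.111, 0.994, 0.0, 0.001]
contact_force: [0.3, -0.1, -3.2]
gripper_width: 0.336
grip_force: 35.0
```

>>> jog_arm --rows '[{"x": 4,"y": -13,"z": -6,"rx": 0,"ry": 0,"rz": 1},{"x": 12,"y": -38,"z": -14,"rx": 0,"ry": 0,"rz": 2},{"x": 24,"y": -73,"z": -22,"rx": 0,"ry": 0,"rz": 3},{"x": 36,"y": -109,"z": -30,"rx": 0,"ry": 0,"rz": 4},{"x": 48,"y": -145,"z": -38,"rx": 0,"ry": 0,"rz": 5},{"x": 60,"y": -181,"z": -41,"rx": 0,"ry": 0,"rz": 6},{"x": 72,"y": -217,"z": -41,"rx": 0,"ry": 0,"rz": 7},{"x": 84,"y": -253,"z": -41,"rx": 0,"ry": 0,"rz": 8}]'

```text
time: 4.58
eef_pos: [0.3951, 0.0537, 0.4662]
orientation: [-0.041, 0.999, -0.001, -0.001]
contact_force: [1.7, -0.3, -3.4]
gripper_width: 0.337
grip_force: 35.0
```

>>> jog_arm --rows '[{"x": 11,"y": -35,"z": 0,"rx": 0,"ry": 0,"rz": 1},{"x": 22,"y": -70,"z": 0,"rx": 0,"ry": 0,"rz": 2},{"x": 34,"y": -105,"z": 0,"rx": 0,"ry": 0,"rz": 3},{"x": 44,"y": -135,"z": 0,"rx": 0,"ry": 0,"rz": 4},{"x": 52,"y": -158,"z": 0,"rx": 0,"ry": 0,"rz": 4.8},{"x": 55,"y": -168,"z": 0,"rx": 0,"ry": 0,"rz": 4.8},{"x": 55,"y": -168,"z": 0,"rx": 0,"ry": 0,"rz": 4.8},{"x": 55,"y": -168,"z": 0,"rx": 0,"ry": 0,"rz": 4.8}]'

```text
time: 5.25
eef_pos: [0.3549, -0.1159, 0.4662]
orientation: [0.001, 1.0, 0.0, -0.001]
contact_force: [0.5, 0.0, -1.8]
gripper_width: 0.33
grip_force: 35.0
```

```bash
python3 - <<'E'
from h import *
w=cam('wrist');im=cams.snapshot('wrist');s=bot.read_state();print(s['eef_pos'],s['joints'].round(2),s['gripper_width'])
np.savez('w.npz',K=w[0],r=w[1],t=w[2]);l=np.load('lab.npz')
for p,t,a,b in((l['L'],40,.1,.064),(l['S'],35,.08,.054)):print(proj(w,[p[:3]+labR(p[3],t).apply([0,i*a/2,j*b/2]) for i,j in((-1,-1),(1,-1),(1,1),(-1,1))]).round(1).tolist())
cv2.imwrite('pics/w4.png',im[:,:,::-1])
E
```

```text
[ 0.35546133 -0.11504638  0.46644768] [ 0.52  0.29 -0.43  2.16  0.18  0.73  1.54] 0.339288425351833
[[101.9, 276.7], [200.7, 258.6], [172.2, 232.1], [57.0, 253.7]]
[[370.7, 349.1], [443.7, 330.4], [452.0, 325.8], [369.4, 346.9]]
```

View pics/w4.png

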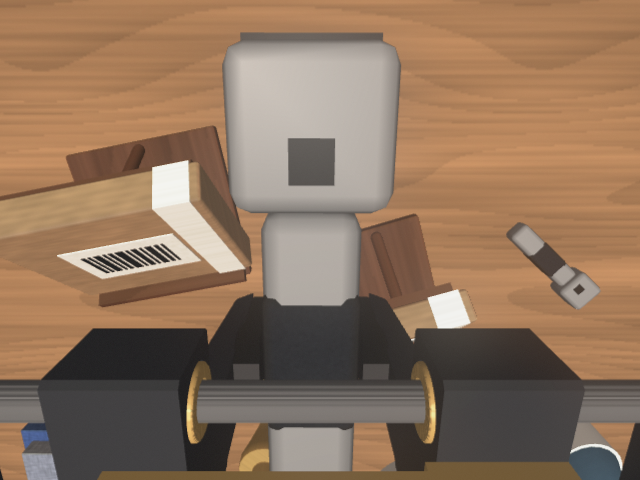

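The label corners sit at (58,256), (171,234), (200,260) and (103,278), within 2 px of prediction. The scanner is straight in the grip, so the estimate holds.

```bash
cat >> h.py <<'E'
def target(k,up=0):
    p=np.load('lab.npz')[k];t={'L':40,'S':35}[k];r=toolrot(p[3]+180,t)
    return tcp(p[:3]+.175*labR(p[3],t).apply([1,0,0]),r,-.019)+r.apply([0,0,.001])+[0,0,up],r
E
python3 - <<'E'
from h import *
delta(*target('L',.1))
E
```

```text
t 5.3 shift mm [ -97.3 -149.8   33.7] turn [ -3.68 -39.94 -10.23]
```

>>> jog_arm --rows '[{"x": -8,"y": -12,"z": 2,"rx": -0.3,"ry": -3,"rz": -0.8},{"x": -22,"y": -34,"z": 6,"rx": -0.8,"ry": -9,"rz": -2.3},{"x": -36,"y": -56,"z": 11,"rx": -1.4,"ry": -15,"rz": -3.8},{"x": -51,"y": -78,"z": 16,"rx": -1.9,"ry": -21,"rz": -5.4},{"x": -66,"y": -101,"z": 22,"rx": -2.5,"ry": -27,"rz": -6.9},{"x": -80,"y": -124,"z": 28,"rx": -3,"ry": -33,"rz": -8.5},{"x": -91,"y": -140,"z": 32,"rx": -3.5,"ry": -37.5,"rz": -9.6},{"x": -97.3,"y": -149.8,"z": 33.7,"rx": -3.7,"ry": -40,"rz": -10.2}]'

```text
time: 5.97
eef_pos: [0.4537, -0.2667, 0.432]
orientation: [-0.086, 0.935, 0.033, 0.343]
contact_force: [-0.8, 0.7, -2.9]
gripper_width: 0.335
grip_force: 35.0
```

>>> jog_arm --rows '[{"x": 0,"y": 0,"z": 0,"rx": 0,"ry": 0,"rz": 0},{"x": 0,"y": 0,"z": 0,"rx": 0,"ry": 0,"rz": 0},{"x": 0,"y": 0,"z": 0,"rx": 0,"ry": 0,"rz": 0}]'

```text
time: 6.22
eef_pos: [0.4532, -0.2633, 0.4331]
orientation: [-0.088, 0.936, 0.033, 0.34]
contact_force: [0.1, 0.5, -2.2]
gripper_width: 0.337
grip_force: 35.0
```

```bash
python3 - <<'E'
from h import *
delta(*target('L',.1));delta(*target('L'));print(bot.read_state()['joints'].round(2))
E
```

```text
t 6.22 shift mm [ 1.1 -1.4 -0.1] turn [ 0.15 -0.02  0.1 ]
t 6.22 shift mm [65.3 -1.5 76.5] turn [ 0.15 -0.02  0.1 ]
[ 1.11  0.59 -0.84  2.06  0.12  0.08  2.13]
```

>>> jog_arm --rows '[{"x": 5,"y": -1,"z": 6,"rx": 0,"ry": 0,"rz": 0},{"x": 15,"y": -1,"z": 18,"rx": 0,"ry": 0,"rz": 0},{"x": 25,"y": -1,"z": 29,"rx": 0,"ry": 0,"rz": 0},{"x": 32,"y": -1,"z": 38,"rx": 0,"ry": 0,"rz": 0},{"x": 32,"y": -1,"z": 38,"rx": 0,"ry": 0,"rz": 0}]'

```text
time: 6.63
eef_pos: [0.4512, -0.2633, 0.3989]
orientation: [-0.095, 0.94, 0.045, 0.324]
contact_force: [0.1, -0.2, -3.1]
gripper_width: 0.337
grip_force: 35.0
```

```bash
python3 - <<'E'
from h import *
delta(*target('L'));print(bot.read_state()['joints'].round(2))
E
```

```text
t 6.63 shift mm [40.2 -3.3 52.8] turn [ 1.95 -1.84  0.27]
[ 1.12  0.67 -0.87  2.08  0.83  0.09  1.47]
```

>>> jog_arm --rows '[{"x": 0,"y": 0,"z": 0,"rx": 0,"ry": 0,"rz": 0},{"x": 0,"y": 0,"z": 0,"rx": 0,"ry": 0,"rz": 0},{"x": 0,"y": 0,"z": 0,"rx": 0,"ry": 0,"rz": 0},{"x": 8,"y": 0,"z": 9,"rx": 0,"ry": 0,"rz": 0},{"x": 8,"y": 0,"z": 9,"rx": 0,"ry": 0,"rz": 0},{"x": 16,"y": 0,"z": 18,"rx": 0,"ry": 0,"rz": 0},{"x": 16,"y": 0,"z": 18,"rx": 0,"ry": 0,"rz": 0},{"x": 16,"y": 0,"z": 18,"rx": 0,"ry": 0,"rz": 0}]'

```text
time: 7.3
eef_pos: [0.4501, -0.2651, 0.3774]
orientation: [-0.094, 0.94, 0.045, 0.324]
contact_force: [0.1, -0.1, -2.6]
gripper_width: 0.34
grip_force: 35.0
```

```bash
python3 - <<'E'
from h import *
delta(*target('L'));print(bot.read_state()['joints'].round(2))
E
```

```text
t 7.3 shift mm [25.8 -1.4 36.8] turn [ 1.87 -1.82  0.11]
[ 1.09  0.7  -0.82  2.1   1.54  0.05  0.77]
```

>>> jog_arm --rows '[{"x": 5,"y": 0,"z": 7,"rx": 0.5,"ry": -0.5,"rz": 0},{"x": 10,"y": 0,"z": 14,"rx": 1,"ry": -1,"rz": 0},{"x": 15,"y": -1,"z": 22,"rx": 1.9,"ry": -1.8,"rz": 0},{"x": 20,"y": -1,"z": 29,"rx": 1.9,"ry": -1.8,"rz": 0},{"x": 25.8,"y": -1,"z": 36.8,"rx": 1.9,"ry": -1.8,"rz": 0},{"x": 25.8,"y": -1,"z": 36.8,"rx": 1.9,"ry": -1.8,"rz": 0},{"x": 25.8,"y": -1,"z": 36.8,"rx": 1.9,"ry": -1.8,"rz": 0},{"x": 25.8,"y": -1,"z": 36.8,"rx": 1.9,"ry": -1.8,"rz": 0}]'

```text
time: 7.97
eef_pos: [0.4526, -0.2644, 0.3329]
orientation: [-0.088, 0.936, 0.031, 0.34]
contact_force: [0.3, -0.2, -1.3]
gripper_width: 0.334
grip_force: 35.0
```

```bash
python3 - <<'E'
from h import *
delta(*target('L'));print(bot.read_state()['joints'].round(2))
E
```

```text
t 7.97 shift mm [ 0.3 -0.4  0.3] turn [-0.   -0.04  0.15]
[ 1.22  0.93 -1.15  2.15  1.98  0.4   0.43]
```

Through the wrist singularity and on target. Holding about 1.5 s.

>>> jog_arm --rows '[{"x": 0,"y": 0,"z": 0,"rx": 0,"ry": 0,"rz": 0},{"x": 0,"y": 0,"z": 0,"rx": 0,"ry": 0,"rz": 0},{"x": 0,"y": 0,"z": 0,"rx": 0,"ry": 0,"rz": 0},{"x": 0,"y": 0,"z": 0,"rx": 0,"ry": 0,"rz": 0},{"x": 0,"y": 0,"z": 0,"rx": 0,"ry": 0,"rz": 0},{"x": 0,"y": 0,"z": 0,"rx": 0,"ry": 0,"rz": 0},{"x": 0,"y": 0,"z": 0,"rx": 0,"ry": 0,"rz": 0},{"x": 0,"y": 0,"z": 0,"rx": 0,"ry": 0,"rz": 0}]'

```text
time: 8.63
eef_pos: [0.4523, -0.2646, 0.3323]
orientation: [-0.088, 0.936, 0.031, 0.34]
contact_force: [-0.0, -0.1, -2.5]
gripper_width: 0.336
grip_force: 35.0
```

>>> jog_arm --rows '[{"x": 0,"y": 0,"z": 0,"rx": 0,"ry": 0,"rz": 0},{"x": 0,"y": 0,"z": 0,"rx": 0,"ry": 0,"rz": 0},{"x": 0,"y": 0,"z": 0,"rx": 0,"ry": 0,"rz": 0},{"x": 0,"y": 0,"z": 0,"rx": 0,"ry": 0,"rz": 0},{"x": 0,"y": 0,"z": 0,"rx": 0,"ry": 0,"rz": 0},{"x": 0,"y": 0,"z": 0,"rx": 0,"ry": 0,"rz": 0},{"x": 0,"y": 0,"z": 0,"rx": 0,"ry": 0,"rz": 0},{"x": 0,"y": 0,"z": 0,"rx": 0,"ry": 0,"rz": 0}]'

```text
time: 9.3
eef_pos: [0.4523, -0.2645, 0.3323]
orientation: [-0.088, 0.936, 0.031, 0.34]
contact_force: [-0.4, -0.3, -2.1]
gripper_width: 0.336
grip_force: 35.0
```

```bash
python3 - <<'E'
from h import *
s=cams.snapshot('scene')
delta(*target('L'));print(bot.read_state()['joints'].round(2))
k=lambda im,x,y,w,h,f:cv2.resize(im[y:y+h,x:x+w],None,fx=f,fy=f,interpolation=cv2.INTER_CUBIC)
w=cams.snapshot('wrist')
cv2.imwrite('pics/c.png',np.hstack([k(s,180,130,160,200,2.4),k(w,150,0,320,400,1.2)])[:,:,::-1])
E
```

```text
t 9.35 shift mm [-0.3 -0.4  0. ] turn [ 0.01 -0.03  0.11]
[ 1.22  0.94 -1.15  2.15  1.98  0.4   0.43]
```

View pics/c.png

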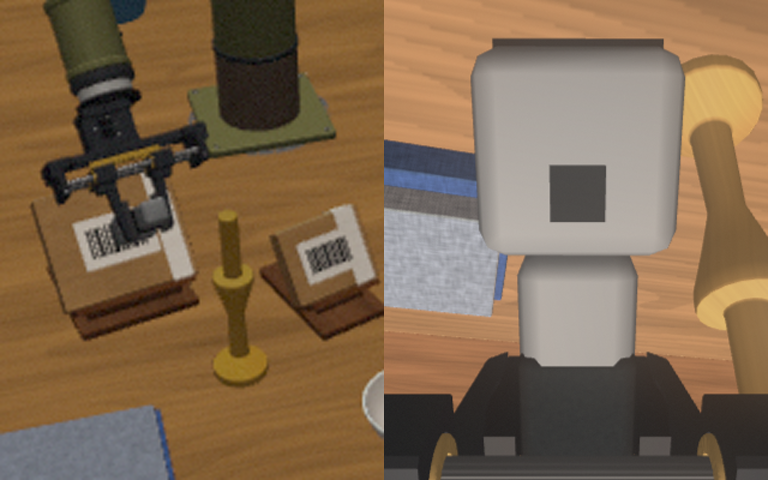

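The scan pose is good: the scanner is straight in the grip and the candlestick is untouched, at (230,300) in the crop. At the small packet the gripper body comes close to the tall vase, so I'll measure that now.

```bash
cat > v.py <<'E'
from h import *
T=cam('top');S=cam('scene')
f=lambda p:np.r_[proj(T,[p[0],p[1],.125])[0]-[259,188],proj(S,[p[0],p[1],.185])[0]-[382.1,219.5],proj(S,[p[0],p[1],0])[0]-[381.5,267.5]]
s=least_squares(f,[.588,.146]);V=s.x;print(V,s.fun.round(1))
tc,r=target('S')
def body(tc,r): return tc+r.apply([[x,y,z] for x in(-.0375,.0375) for y in(-.0935,.0935) for z in(.102,.03)])
B=body(tc,r);print(B.round(3))
im={}
for n,c,k,x,y,w,h in(('top',T,6,232,140,64,90),('scene',S,6,340,160,64,90)):
    a=cv2.imread(f'pics/{n}0.png')[y:y+h,x:x+w];a=cv2.resize(a,None,fx=k,fy=k,interpolation=cv2.INTER_CUBIC)
    tr=lambda P:((proj(c,P)-[x,y]+.42)*k).astype(int)
    th=np.linspace(0,2*np.pi,40)
    for z,rad,col in((0,.032,(0,0,255)),(.295,.04,(0,255,255)),(.185,.04,(255,255,0))):
        cv2.polylines(a,[tr(np.c_[V[0]+rad*np.cos(th),V[1]+rad*np.sin(th),th*0+z])],True,col,1)
    p=tr(B)
    for i in range(8):
        for b in(1,2,4):
            j=i^b
            if i<j: cv2.line(a,p[i].tolist(),p[j].tolist(),(255,0,255),1)
    im[n]=a
cv2.imwrite('pics/v.png',np.hstack([im['top'],im['scene']]))
E
python3 v.py
```

```text
[0.60244953 0.15092365] [-0.9 -1.9  0.4 -1.9 -2.2 -0.9]
[[ 0.678 -0.061  0.247]
 [ 0.638 -0.073  0.306]
 [ 0.625  0.118  0.247]
 [ 0.586  0.107  0.306]
 [ 0.619 -0.078  0.204]
 [ 0.579 -0.09   0.263]
 [ 0.566  0.101  0.204]
 [ 0.527  0.09   0.263]]
```

View pics/v.png

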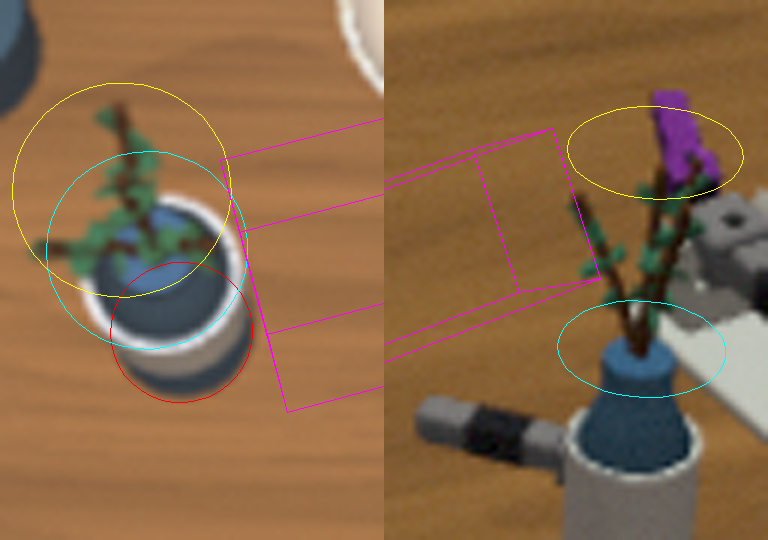

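The overlay puts the vase at about (0.60, 0.15). One twig reaches towards the gripper's box, at (215,243) in the left half, with only about 8 mm between them. I'll roll the tool 12° about the beam, which keeps the aim unchanged, so the body leans away.

```bash
cat >> h.py <<'E'
def targetS(up=0,roll=0):
    _,r=target('S');p=np.load('lab.npz')['S'];n=labR(p[3],35).apply([1,0,0])
    r=r*R.from_euler('x',roll,degrees=True)
    return tcp(p[:3]+.175*n,r,-.019)+r.apply([0,0,.001])+[0,0,up],r
E
python3 - <<'E'
from h import *
for ro in(12,-12):
    tc,r=targetS(0,ro);print(ro,tc,(tc+r.apply([[-.0375,y,z] for y in(-.0935,.0935) for z in(.102,.03)])).round(3).tolist())
delta(target('L',.14)[0],target('L')[1])
E
```

```text
12 [0.55901251 0.03343798 0.30601658] [[0.664, -0.053, 0.262], [0.621, -0.05, 0.319], [0.635, 0.129, 0.23], [0.592, 0.132, 0.288]]
-12 [ 0.57597341 -0.02485488  0.30601658] [[0.691, -0.065, 0.23], [0.656, -0.09, 0.288], [0.618, 0.105, 0.262], [0.584, 0.079, 0.319]]
t 9.4 shift mm [ -90.3   -0.5 -107.3] turn [ 0.01 -0.03  0.12]
```

>>> jog_arm --rows '[{"x": -6,"y": 0,"z": -7,"rx": 0,"ry": 0,"rz": 0},{"x": -18,"y": 0,"z": -21,"rx": 0,"ry": 0,"rz": 0},{"x": -30,"y": 0,"z": -36,"rx": 0,"ry": 0,"rz": 0},{"x": -42,"y": 0,"z": -50,"rx": 0,"ry": 0,"rz": 0},{"x": -54,"y": 0,"z": -64,"rx": 0,"ry": 0,"rz": 0},{"x": -66,"y": 0,"z": -78,"rx": 0,"ry": 0,"rz": 0},{"x": -78,"y": 0,"z": -93,"rx": 0,"ry": 0,"rz": 0},{"x": -90,"y": 0,"z": -107,"rx": 0,"ry": 0,"rz": 0}]'

```text
time: 10.07
eef_pos: [0.4521, -0.2641, 0.4738]
orientation: [-0.088, 0.936, 0.032, 0.34]
contact_force: [1.0, 0.2, -2.0]
gripper_width: 0.336
grip_force: 35.0
```

```bash
python3 - <<'E'
from h import *
delta(target('L',.14)[0],target('L')[1]);delta(*targetS(.15,-12));print(bot.read_state()['joints'].round(2),bot.read_state()['eef_pos'])
E
```

```text
t 10.07 shift mm [ 0.6 -0.9  1.2] turn [ 0.05 -0.08  0.16]
t 10.07 shift mm [-116.4  211.9  120.2] turn [-15.36   5.35  -3.76]
[ 1.34  0.7  -1.3   2.    1.02  0.4   1.25] [ 0.45209857 -0.2640592   0.47381177]
```

>>> jog_arm --rows '[{"x": -6,"y": 11,"z": 6,"rx": -0.8,"ry": 0.3,"rz": -0.2},{"x": -20,"y": 36,"z": 20,"rx": -2.6,"ry": 0.9,"rz": -0.6},{"x": -36,"y": 65,"z": 37,"rx": -4.7,"ry": 1.6,"rz": -1.1},{"x": -52,"y": 94,"z": 53,"rx": -6.8,"ry": 2.4,"rz": -1.7},{"x": -68,"y": 124,"z": 70,"rx": -9,"ry": 3.1,"rz": -2.2},{"x": -84,"y": 153,"z": 87,"rx": -11.1,"ry": 3.9,"rz": -2.7},{"x": -100,"y": 182,"z": 103,"rx": -13.2,"ry": 4.6,"rz": -3.2},{"x": -112,"y": 204,"z": 116,"rx": -14.8,"ry": 5.1,"rz": -3.6}]'

```text
time: 10.73
eef_pos: [0.5727, -0.0308, 0.4552]
orientation: [-0.164, 0.934, 0.138, 0.285]
contact_force: [-0.1, -0.8, -2.9]
gripper_width: 0.336
grip_force: 35.0
```

```bash
python3 - <<'E'
from h import *
delta(*targetS(.15,-12));delta(*targetS(.05,-12));print(bot.read_state()['joints'].round(2),bot.read_state()['eef_pos'])
E
```

```text
t 10.73 shift mm [-4.4  4.3  3.1] turn [-0.38  0.3  -0.01]
t 10.73 shift mm [ 53.4 -12.3  83. ] turn [-0.38  0.3  -0.01]
[ 0.76  0.75 -1.2   1.88  0.99  0.46  1.01] [ 0.57265625 -0.03080327  0.45523682]
```

>>> jog_arm --rows '[{"x": -3,"y": 4,"z": 4,"rx": -0.4,"ry": 0.3,"rz": 0},{"x": 2,"y": 2,"z": 12,"rx": -0.4,"ry": 0.3,"rz": 0},{"x": 14,"y": -2,"z": 28,"rx": -0.4,"ry": 0.3,"rz": 0},{"x": 28,"y": -6,"z": 47,"rx": -0.4,"ry": 0.3,"rz": 0},{"x": 42,"y": -9,"z": 67,"rx": -0.4,"ry": 0.3,"rz": 0},{"x": 52,"y": -12,"z": 81,"rx": -0.4,"ry": 0.3,"rz": 0},{"x": 52,"y": -12,"z": 81,"rx": -0.4,"ry": 0.3,"rz": 0},{"x": 52,"y": -12,"z": 81,"rx": -0.4,"ry": 0.3,"rz": 0}]'

```text
time: 11.4
eef_pos: [0.5752, -0.0285, 0.3579]
orientation: [-0.163, 0.935, 0.139, 0.281]
contact_force: [0.1, -0.3, -0.6]
gripper_width: 0.338
grip_force: 35.0
```

```bash
python3 - <<'E'
from h import *
delta(*targetS(0,-12));print(bot.read_state()['joints'].round(2),bot.read_state()['eef_pos'])
E
```

```text
t 11.4 shift mm [28.2 -5.7 43.3] turn [-0.25 -0.09 -0.13]
[ 0.55  0.77 -0.8   1.98  1.36  0.13  0.65] [ 0.57523976 -0.02850451  0.35787443]
```

>>> jog_arm --rows '[{"x": 4,"y": -1,"z": 6,"rx": -0.2,"ry": 0,"rz": 0},{"x": 9,"y": -2,"z": 14,"rx": -0.2,"ry": 0,"rz": 0},{"x": 14,"y": -3,"z": 22,"rx": -0.2,"ry": 0,"rz": 0},{"x": 19,"y": -4,"z": 30,"rx": -0.2,"ry": 0,"rz": 0},{"x": 24,"y": -5,"z": 37,"rx": -0.2,"ry": 0,"rz": 0},{"x": 28,"y": -5.7,"z": 43.3,"rx": -0.2,"ry": 0,"rz": 0},{"x": 28,"y": -5.7,"z": 43.3,"rx": -0.2,"ry": 0,"rz": 0},{"x": 28,"y": -5.7,"z": 43.3,"rx": -0.2,"ry": 0,"rz": 0}]'

```text
time: 12.07
eef_pos: [0.577, -0.0247, 0.3077]
orientation: [-0.163, 0.934, 0.142, 0.283]
contact_force: [0.2, 0.3, -2.4]
gripper_width: 0.335
grip_force: 35.0
```

```bash
python3 - <<'E'
from h import *
delta(*targetS(0,-12));print(bot.read_state()['joints'].round(2),bot.read_state()['eef_pos'])
E
```

```text
t 12.07 shift mm [ 1.9 -0.   0.8] turn [ 0.05  0.19 -0.25]
[ 0.6   0.92 -0.93  2.01  1.87  0.28  0.22] [ 0.57703246 -0.02470532  0.3077301 ]
```

On target. Holding about 1.5 s, with a small correction first.

>>> jog_arm --rows '[{"x": 1,"y": 0,"z": 0.5,"rx": 0,"ry": 0,"rz": 0},{"x": 1,"y": 0,"z": 0.5,"rx": 0,"ry": 0,"rz": 0},{"x": 1,"y": 0,"z": 0.5,"rx": 0,"ry": 0,"rz": 0},{"x": 1,"y": 0,"z": 0.5,"rx": 0,"ry": 0,"rz": 0},{"x": 1,"y": 0,"z": 0.5,"rx": 0,"ry": 0,"rz": 0},{"x": 1,"y": 0,"z": 0.5,"rx": 0,"ry": 0,"rz": 0},{"x": 1,"y": 0,"z": 0.5,"rx": 0,"ry": 0,"rz": 0},{"x": 1,"y": 0,"z": 0.5,"rx": 0,"ry": 0,"rz": 0}]'

```text
time: 12.73
eef_pos: [0.5759, -0.0246, 0.3055]
orientation: [-0.164, 0.935, 0.141, 0.282]
contact_force: [0.3, 0.2, -2.1]
gripper_width: 0.332
grip_force: 35.0
```

>>> jog_arm --rows '[{"x": 0,"y": 0,"z": 0,"rx": 0,"ry": 0,"rz": 0},{"x": 0,"y": 0,"z": 0,"rx": 0,"ry": 0,"rz": 0},{"x": 0,"y": 0,"z": 0,"rx": 0,"ry": 0,"rz": 0},{"x": 0,"y": 0,"z": 0,"rx": 0,"ry": 0,"rz": 0},{"x": 0,"y": 0,"z": 0,"rx": 0,"ry": 0,"rz": 0},{"x": 0,"y": 0,"z": 0,"rx": 0,"ry": 0,"rz": 0},{"x": 0,"y": 0,"z": 0,"rx": 0,"ry": 0,"rz": 0},{"x": 0,"y": 0,"z": 0,"rx": 0,"ry": 0,"rz": 0}]'

```text
time: 13.4
eef_pos: [0.5759, -0.0247, 0.3054]
orientation: [-0.163, 0.935, 0.141, 0.282]
contact_force: [-0.4, 0.8, -2.0]
gripper_width: 0.333
grip_force: 35.0
```

>>> jog_arm --rows '[{"x": 0,"y": 0,"z": 0,"rx": 0,"ry": 0,"rz": 0},{"x": 0,"y": 0,"z": 0,"rx": 0,"ry": 0,"rz": 0},{"x": 0,"y": 0,"z": 0,"rx": 0,"ry": 0,"rz": 0},{"x": 0,"y": 0,"z": 0,"rx": 0,"ry": 0,"rz": 0}]'

```text
time: 13.73
eef_pos: [0.5759, -0.0247, 0.3055]
orientation: [-0.163, 0.935, 0.141, 0.282]
contact_force: [0.2, 0.1, -2.7]
gripper_width: 0.339
grip_force: 35.0
```

```bash
python3 - <<'E'
from h import *
delta(*targetS(0,-12));delta(*targetS(.16,-12));print(bot.read_state()['eef_pos'])
E
```

```text
t 13.73 shift mm [-0.3 -0.  -0.5] turn [ 0.    0.02 -0.18]
t 13.73 shift mm [ -92.    27.5 -128.6] turn [ 0.    0.02 -0.18]
[ 0.57593381 -0.02472146  0.30547089]
```

>>> jog_arm --rows '[{"x": -6,"y": 2,"z": -8,"rx": 0,"ry": 0,"rz": 0},{"x": -17,"y": 5,"z": -24,"rx": 0,"ry": 0,"rz": 0},{"x": -30,"y": 9,"z": -42,"rx": 0,"ry": 0,"rz": 0},{"x": -43,"y": 13,"z": -60,"rx": 0,"ry": 0,"rz": 0},{"x": -56,"y": 17,"z": -78,"rx": 0,"ry": 0,"rz": 0},{"x": -69,"y": 21,"z": -97,"rx": 0,"ry": 0,"rz": 0},{"x": -81,"y": 24,"z": -113,"rx": 0,"ry": 0,"rz": 0},{"x": -92,"y": 27,"z": -128,"rx": 0,"ry": 0,"rz": 0}]'

```text
time: 14.4
eef_pos: [0.5763, -0.0249, 0.4676]
orientation: [-0.164, 0.934, 0.142, 0.283]
contact_force: [-1.0, 0.4, -2.7]
gripper_width: 0.336
grip_force: 35.0
```

```bash
python3 - <<'E'
from h import *
print(bot.read_state()['eef_pos'],bot.read_state()['joints'].round(2));delta([.42,.02,.48],toolrot(-170,0))
E
```

```text
[ 0.57626391 -0.02494895  0.46759949] [ 0.76  0.75 -1.22  1.85  0.93  0.49  1.05]
t 14.4 shift mm [105.6 103.2 -69.2] turn [13.61 34.31  9.53]
```

>>> jog_arm --rows '[{"x": 7,"y": 7,"z": -5,"rx": 0.9,"ry": 2.3,"rz": 0.6},{"x": 20,"y": 20,"z": -13,"rx": 2.6,"ry": 6.5,"rz": 1.8},{"x": 35,"y": 34,"z": -23,"rx": 4.5,"ry": 11.5,"rz": 3.2},{"x": 50,"y": 49,"z": -33,"rx": 6.5,"ry": 16.5,"rz": 4.6},{"x": 65,"y": 64,"z": -43,"rx": 8.5,"ry": 21.5,"rz": 6},{"x": 80,"y": 79,"z": -53,"rx": 10.5,"ry": 26.5,"rz": 7.4},{"x": 95,"y": 93,"z": -63,"rx": 12.3,"ry": 31,"rz": 8.6},{"x": 105.6,"y": 103.2,"z": -69.2,"rx": 13.6,"ry": 34.3,"rz": 9.5}]'

```text
time: 15.07
eef_pos: [0.4183, 0.021, 0.4787]
orientation: [-0.088, 0.996, -0.002, -0.002]
contact_force: [0.1, 0.3, -2.0]
gripper_width: 0.337
grip_force: 35.0
```

```bash
python3 - <<'E'
from h import *
h=np.load('home.npz');print(bot.read_state()['eef_pos'],bot.read_state()['joints'].round(2));delta(h['p']+[0,0,.16],R.from_quat(h['q']))
E
```

```text
[0.41833207 0.02100182 0.47868008] [ 0.63  0.52 -1.2   2.01  0.58  1.02  0.88]
t 15.07 shift mm [-57.5 295.8 111.6] turn [-0.17 -0.26 -2.7 ]
```

>>> jog_arm --rows '[{"x": -3,"y": 12,"z": 2,"rx": 0,"ry": 0,"rz": 0},{"x": -9,"y": 40,"z": 8,"rx": 0,"ry": 0,"rz": -0.3},{"x": -15,"y": 77,"z": 18,"rx": 0,"ry": 0,"rz": -0.6},{"x": -22,"y": 114,"z": 30,"rx": 0,"ry": 0,"rz": -1},{"x": -30,"y": 151,"z": 42,"rx": -0.1,"ry": -0.1,"rz": -1.4},{"x": -37,"y": 188,"z": 54,"rx": -0.1,"ry": -0.2,"rz": -1.8},{"x": -44,"y": 225,"z": 68,"rx": -0.2,"ry": -0.3,"rz": -2.2},{"x": -50,"y": 260,"z": 82,"rx": -0.2,"ry": -0.3,"rz": -2.5}]'

```text
time: 15.73
eef_pos: [0.4238, 0.2871, 0.3954]
orientation: [-0.11, 0.994, 0.002, 0.002]
contact_force: [0.7, -0.6, -2.0]
gripper_width: 0.339
grip_force: 35.0
```

>>> jog_arm --rows '[{"x": -5,"y": 22,"z": 18,"rx": 0,"ry": 0,"rz": -0.2},{"x": -7.5,"y": 33,"z": 28,"rx": 0,"ry": 0,"rz": -0.2},{"x": -7.5,"y": 36,"z": 30,"rx": 0,"ry": 0,"rz": -0.2},{"x": -7.5,"y": 36,"z": 30,"rx": 0,"ry": 0,"rz": -0.2},{"x": -7.5,"y": 36,"z": 30,"rx": 0,"ry": 0,"rz": -0.2},{"x": -7.5,"y": 36,"z": 30,"rx": 0,"ry": 0,"rz": -0.2}]'

```text
time: 16.23
eef_pos: [0.4243, 0.3204, 0.3666]
orientation: [-0.11, 0.994, 0.001, 0.002]
contact_force: [0.3, -0.2, -2.1]
gripper_width: 0.335
grip_force: 35.0
```

```bash
cat > hm.py <<'E'
from h import *
h=np.load('home.npz');s=bot.read_state();print(s['eef_pos'],s['contact_force'])
for u in(.06,.03,0):delta(h['p']+[0,0,u],R.from_quat(h['q']))
E
python3 hm.py
```

```text
[0.42428914 0.32038218 0.36663327] [ 0.29562853 -0.23246443 -2.08375245]
t 16.23 shift mm [  1.6   1.5 100.7] turn [ 0.12  0.27 -0.17]
t 16.23 shift mm [  1.8   1.5 130.7] turn [ 0.12  0.27 -0.17]
t 16.23 shift mm [  1.9   1.4 160.7] turn [ 0.12  0.27 -0.17]
```

>>> jog_arm --rows '[{"x": 1.5,"y": 1.5,"z": 10,"rx": 0.1,"ry": 0.3,"rz": -0.2},{"x": 1.5,"y": 1.5,"z": 32,"rx": 0.1,"ry": 0.3,"rz": -0.2},{"x": 1.6,"y": 1.5,"z": 60,"rx": 0.1,"ry": 0.3,"rz": -0.2},{"x": 1.6,"y": 1.5,"z": 85,"rx": 0.1,"ry": 0.3,"rz": -0.2},{"x": 1.6,"y": 1.5,"z": 100,"rx": 0.1,"ry": 0.3,"rz": -0.2},{"x": 1.6,"y": 1.5,"z": 110,"rx": 0.1,"ry": 0.3,"rz": -0.2},{"x": 1.6,"y": 1.5,"z": 110,"rx": 0.1,"ry": 0.3,"rz": -0.2},{"x": 1.6,"y": 1.5,"z": 110,"rx": 0.1,"ry": 0.3,"rz": -0.2}]'

```text
time: 16.9
eef_pos: [0.4224, 0.3229, 0.2561]
orientation: [-0.112, 0.994, 0.001, -0.001]
contact_force: [1.1, 0.4, -2.3]
gripper_width: 0.34
grip_force: 35.0
```

```bash
python3 hm.py
```

```text
[0.42243865 0.32285566 0.25612297] [ 1.14578541  0.42084448 -2.27952102]
t 16.9 shift mm [-0.1 -1.  -9.8] turn [ 0.07 -0.09  0.09]
t 16.9 shift mm [-0.1 -1.1 20.2] turn [ 0.07 -0.09  0.09]
t 16.9 shift mm [-0.2 -1.1 50.2] turn [ 0.07 -0.09  0.09]
```

>>> jog_arm --rows '[{"x": 0,"y": -0.5,"z": 5,"rx": 0,"ry": 0,"rz": 0},{"x": 0,"y": -0.5,"z": 12,"rx": 0,"ry": 0,"rz": 0},{"x": 0,"y": -0.5,"z": 20,"rx": 0,"ry": 0,"rz": 0},{"x": 0,"y": -0.5,"z": 28,"rx": 0,"ry": 0,"rz": 0},{"x": 0,"y": -0.5,"z": 35,"rx": 0,"ry": 0,"rz": 0},{"x": 0,"y": -0.5,"z": 41,"rx": 0,"ry": 0,"rz": 0},{"x": 0,"y": -0.5,"z": 45,"rx": 0,"ry": 0,"rz": 0},{"x": 0,"y": -0.5,"z": 45,"rx": 0,"ry": 0,"rz": 0}]'

```text
time: 17.57
eef_pos: [0.4221, 0.3223, 0.21]
orientation: [-0.112, 0.994, -0.0, -0.001]
contact_force: [-0.2, -0.6, -2.3]
gripper_width: 0.333
grip_force: 35.0
```

```bash
python3 hm.py
```

```text
[0.42214886 0.32234206 0.2099681 ] [-0.22299578 -0.64651517 -2.25167904]
t 17.57 shift mm [ -0.4  -0.6 -55.9] turn [ 0.01 -0.15  0.12]
t 17.57 shift mm [ -0.4  -0.6 -25.9] turn [ 0.01 -0.15  0.12]
t 17.57 shift mm [-0.5 -0.6  4.1] turn [ 0.01 -0.15  0.12]
```

>>> jog_arm --rows '[{"x": -0.4,"y": -0.6,"z": 1,"rx": 0,"ry": -0.1,"rz": 0.1},{"x": -0.4,"y": -0.6,"z": 2,"rx": 0,"ry": -0.1,"rz": 0.1},{"x": -0.4,"y": -0.6,"z": 3,"rx": 0,"ry": -0.1,"rz": 0.1},{"x": -0.4,"y": -0.6,"z": 4,"rx": 0,"ry": -0.1,"rz": 0.1},{"x": -0.4,"y": -0.6,"z": 4,"rx": 0,"ry": -0.1,"rz": 0.1},{"x": -0.4,"y": -0.6,"z": 4,"rx": 0,"ry": -0.1,"rz": 0.1}]'

```text
time: 18.07
eef_pos: [0.4229, 0.322, 0.2071]
orientation: [-0.111, 0.994, 0.001, 0.0]
contact_force: [0.1, 0.6, -2.1]
gripper_width: 0.339
grip_force: 35.0
```

```bash
python3 hm.py
```

```text
[0.42288286 0.32204576 0.2070513 ] [ 0.11867261  0.59486761 -2.09465316]
t 18.07 shift mm [  0.1  -0.1 -58.8] turn [0.06 0.03 0.01]
t 18.07 shift mm [  0.1  -0.1 -28.8] turn [0.06 0.03 0.01]
t 18.07 shift mm [ 0.1 -0.2  1.2] turn [0.06 0.03 0.01]
```

>>> jog_arm --rows '[{"x": 0,"y": 0,"z": 0.7,"rx": 0,"ry": 0,"rz": 0},{"x": 0,"y": 0,"z": 1.3,"rx": 0,"ry": 0,"rz": 0},{"x": 0,"y": 0,"z": 1.3,"rx": 0,"ry": 0,"rz": 0},{"x": 0,"y": 0,"z": 1.3,"rx": 0,"ry": 0,"rz": 0}]'

```text
time: 18.4
eef_pos: [0.4229, 0.3221, 0.2059]
orientation: [-0.111, 0.994, 0.001, 0.0]
contact_force: [0.3, -0.7, 0.8]
gripper_width: 0.336
grip_force: 35.0
```

```bash
python3 hm.py
```

```text
[0.42290681 0.32211576 0.20590349] [ 0.32611651 -0.65671554  0.80413171]
t 18.4 shift mm [  0.1  -0.2 -60. ] turn [0.06 0.04 0.02]
t 18.4 shift mm [  0.2  -0.2 -30. ] turn [0.06 0.04 0.02]
t 18.4 shift mm [ 0.2 -0.2  0. ] turn [0.06 0.04 0.02]
```

Seated: the weight is now on the dock. Opening the fingers.

>>> jog_arm --rows '[{"x": 0,"y": 0,"z": 0,"rx": 0,"ry": 0,"rz": 0},{"x": 0,"y": 0,"z": 0,"rx": 0,"ry": 0,"rz": 0},{"x": 0,"y": 0,"z": 0,"rx": 0,"ry": 0,"rz": 0},{"x": 0,"y": 0,"z": 0,"rx": 0,"ry": 0,"rz": 0},{"x": 0,"y": 0,"z": 0,"rx": 0,"ry": 0,"rz": 0},{"x": 0,"y": 0,"z": 0,"rx": 0,"ry": 0,"rz": 0},{"x": 0,"y": 0,"z": 0,"rx": 0,"ry": 0,"rz": 0},{"x": 0,"y": 0,"z": 0,"rx": 0,"ry": 0,"rz": 0}]' --jaw 0.9

```text
time: 19.07
eef_pos: [0.4229, 0.322, 0.2056]
orientation: [-0.111, 0.994, 0.001, 0.0]
contact_force: [0.2, 0.7, 0.6]
gripper_width: 0.892
grip_force: 0.0
```

>>> jog_arm --rows '[{"x": 0,"y": 0,"z": -2,"rx": 0,"ry": 0,"rz": 0},{"x": 0,"y": 0,"z": -8,"rx": 0,"ry": 0,"rz": 0},{"x": 0,"y": 0,"z": -20,"rx": 0,"ry": 0,"rz": 0},{"x": 0,"y": 0,"z": -38,"rx": 0,"ry": 0,"rz": 0},{"x": 0,"y": 0,"z": -60,"rx": 0,"ry": 0,"rz": 0},{"x": 0,"y": 0,"z": -85,"rx": 0,"ry": 0,"rz": 0},{"x": 0,"y": 0,"z": -110,"rx": 0,"ry": 0,"rz": 0},{"x": 0,"y": 0,"z": -138,"rx": 0,"ry": 0,"rz": 0}]'

```text
time: 19.73
eef_pos: [0.4225, 0.3216, 0.3449]
orientation: [-0.112, 0.994, 0.0, -0.0]
contact_force: [1.1, 1.1, -0.5]
gripper_width: 0.898
grip_force: 0.0
```

>>> jog_arm --rows '[{"x": 0,"y": 0,"z": 0,"rx": 0,"ry": 0,"rz": 0},{"x": 0,"y": 0,"z": 0,"rx": 0,"ry": 0,"rz": 0},{"x": 0,"y": 0,"z": 0,"rx": 0,"ry": 0,"rz": 0},{"x": 0,"y": 0,"z": 0,"rx": 0,"ry": 0,"rz": 0}]'

```text
time: 20.07
eef_pos: [0.4227, 0.3214, 0.3427]
orientation: [-0.111, 0.994, -0.0, -0.001]
contact_force: [-0.7, 0.4, -0.2]
gripper_width: 0.901
grip_force: 0.0
```

```bash
python3 - <<'E'
from h import *
w=cam('wrist');im=cams.snapshot('wrist');s=bot.read_state();print(s['eef_pos'],s['contact_force'],s['gripper_width'])
d=np.load('home.npz')
# compare with the picture before the grasp: re-render w2 into this view by the plane z=.074 through the scanner top
o=np.array([*DOCK,.074]);D=R.from_euler('z',DYAW,degrees=True)
g=D.apply([[x,y,0] for x in(-.1,.1) for y in(.05,-.05)])+o
a=cv2.imread('pics/w2.png');z=np.load('w.npz')
q=np.float32([[0,400],[200,400],[0,0],[200,0]])
W=cv2.warpPerspective(im[:,:,::-1].copy(),cv2.getPerspectiveTransform(proj(w,g).astype(np.float32),q),(200,400))
# dark (sleeve, head mark) and dock-white extents in rectified view, 2 px/mm, col=y row=x
G=W.max(2)
for nm,m in(('dark',G<75),('white',W.min(2)>190)):
    m=m.copy();m[:, :20]=0;m[:,180:]=0
    n,_,st,c=cv2.connectedComponentsWithStats(m.astype(np.uint8))
    for i in range(1,n):
        if st[i,4]>150:print(nm,'y mm',((100-c[i,0])/2).round(1),'x mm',((200-c[i,1])/2).round(1),'box',st[i])
cv2.imwrite('rect.png',W)
# head/handle symmetry check: old image same rectification
E
```

```text
[0.42269171 0.32142523 0.34261213] [-0.03753776  0.45538925 -0.16312076] 0.8949107080194793
dark y mm 5.0 x mm -30.6 box [  71  222   53   64 1570]
white y mm 0.4 x mm 5.7 box [   25    34   151   342 18249]
```

No picture views are left, so I'll check the seating numerically: match patches of scanner and dock from the pre-grasp picture in the current one.

```bash
python3 - <<'E'
from h import *
im=cams.snapshot('wrist')[:,:,::-1].copy();a=cv2.imread('pics/w2.png')
for n,(x,y,w,h) in {'head':(285,85,72,70),'headmark':(300,112,42,42),'sleeve/handle':(292,165,56,120),'cheek L':(254,88,28,56),'cheek R':(361,88,28,56),'rear cheek L':(272,262,26,74),'rear cheek R':(342,262,26,74),'base front edge':(255,58,30,26),'tail':(295,285,50,42)}.items():
    best=None
    for sc in np.arange(.98,1.05,.01):
        t=cv2.resize(a[y:y+h,x:x+w],None,fx=sc,fy=sc);r=cv2.matchTemplate(im[:380],t,cv2.TM_CCOEFF_NORMED);_,v,_,l=cv2.minMaxLoc(r)
        if best is None or v>best[0]:best=(v,l[0]+t.shape[1]/2-x-w/2,l[1]+t.shape[0]/2-y-h/2,sc)
    print(n,np.round(best,2))
E
```

```text
head [ 0.99 -8.5   3.5   1.01]
headmark [ 0.99 -8.5   3.5   1.02]
sleeve/handle [ 0.99 -8.    4.    1.  ]
cheek L [  0.98 -10.     2.5    1.01]
cheek R [ 0.97 -8.5   2.5   1.02]
rear cheek L [ 0.99 -8.5   3.5   1.02]
rear cheek R [ 0.98 -8.    4.    1.  ]
base front edge [ 1.   -8.    1.5   1.05]
tail [ 0.95 -8.    4.    0.99]
```

The scanner and the dock moved together between the two pictures, to within 1 px (about 0.6 mm), so it is home with its nose the same way. Handing in.

```bash
python3 -c "
from cell import bot
print(bot.sign_off())"
```

```text
the job is handed in; nothing more can be done
None
```

I scanned the large packet and then the small one, each held still over a second at about 10 cm. The scanner is back in its dock, nose as before and released, and I handed the job in at about 20 s. The small-packet scan was rolled 12° about the beam to clear the tall vase. I ended without a final look at the whole table, but saw no sign of anything else being touched.

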